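Clear the circuit board off the open drawer and put the power supply away

ROBOT

A 6-joint arm with a two-finger parallel gripper is mounted at the origin on the work surface. World frame = base frame: x ahead of the robot, y to its left, z up, the work surface at z = 0. Lengths are in m, angles in rad, forces in N, time in s.
With the tool pointing down it reaches from about 0.275 to 0.825 m from the base axis. Payload 4.9 kg.
Tool frame: the origin (TCP) lies midway between the tips of the shut fingers; the grasp point (between the pads) lies arm.grip_point_offset behind it (arm.grip_point_offset is the distance from the TCP to the grasp point, in m); z points along the fingers, y is the line along which they close (so a half turn about z gives the same grasp; the last joint's range is limited). The gripper opens to 85 mm and grips with 20 to 120 N. Pads are 22 mm wide; open, the fingers measure 114 mm over their backs; the gripper's body (76 mm by 85 mm) begins 54 mm behind the grasp point. The pads swing forward as they close: fully open they stand 13 mm farther back than shut.
Start: joints at [1.137, 0.326, -0.193, 1.052, 0, 1.437], TCP at [0.162, 0.525, 0.231] pointing down, gripper open.
Joint ranges: [-2.65, 2.65], [-0.97, 1.79], [-1.3, 1.35], [-1.93, 2.1], [-1.47, 1.37], [-3.14, 3.14]. Speed limits (rad/s): [2.57, 2.57, 3.14, 3.14, 3.14, 3.14].

INTERFACE

Orientations are given as a unit quaternion [x, y, z, w].
In Python, from station import arm, capture, camera_info, silhouettes, spot_point gives the robot as it stands.
- The arm moves only by the tool arm_command, never from a script. Its argument "increments" is one flat list of numbers, 7 for each row, row after row: the opening, from 0 (shut) to 1 (fully open), then the shift along the tool's x, y, z normalised to -1 to 1, where 1 is 15 cm, then the turn, a rotation vector about the tool's x, y, z normalised to -1 to 1, where 1 is pi rad. In form: [jaw, tx, ty, tz, ax, ay, az, jaw, tx, ty, tz, ax, ay, az, ...]. A call has exactly 5 rows; each row is the pose to reach, as a shift and turn from the pose commanded when the call began, along the tool's axes at that moment, turning the shorter way round; what a row does not reach only later rows make up. A row lasts 1/10 s, in which the tool goes at most 50 mm and 8.59 degrees, less where a joint would pass 70% of its speed; a pose out of reach is approached as far as the arm can. A call with a number of a shift or a turn outside -1 to 1 is refused whole. A call with a gripper value outside its range is refused whole. The fingers move at their own pace and stop on an object; "force" is the grip in N (left out, the last holds). Time passes only in rows, so rows that repeat a pose let the fingers close, or fill a call up. It gives the time, the measured TCP pose, the force, the opening and the grip force at its end, in the units of the state.
- arm.read_state(): the state, without advancing time (a new reading comes with each control period).
- capture(name): name is "scene" or "top" or "wrist"; returns the picture (480x640x3 uint8, blue, green, red); there is no depth.
- camera_info(name): a dict with "fx", "fy", "cx", "cy" (pixels), "R" (3x3) and "t" (3): a world point X has camera coordinates R X + t. Camera axes: x right, y down, z forward; pixel columns grow to the right and rows downward; lengths in m; the calibration is good to about 2 mm. A picture is of the moment at which its call begins: read the wrist's pose just before it. camera_info takes no time and is no camera call; for the wrist camera it gives the pose at the moment of the call.
- arm.hand_in(): hands the job in; it is judged then, once.
Trained networks look in the newest picture that a camera, given by its name, has taken for a name from the list of things; names that differ only in an ending like _2 or _b are one class to them, and where a whole thing is asked for, a point or a joint stands for the part that bears it (a point fixed in the world has none). Each returns a list of dicts, best first, with "score" (0 to 1); they miss things now and then, are a little off and sometimes report something else, mostly with a low value. They report only what shows in the picture. A call takes as long as a camera call. They do not tell look-alikes from the thing itself.
- silhouettes(camera, name): "region" (480x640 bool, what is visible of it) and "position" ([row, column] in pixels, amid what is visible of it).
- spot_point(camera, name): "position" ([row, column] in pixels: a listed point, or the origin of a listed thing).
The state is a dict: "t": time; "joint_positions": joint angles; "qvel": joint speeds; "effort": joint torques, N m; "ee_pos": TCP position; "tool_rot": TCP orientation; "force": force on the tool from outside, world axes, zero at the start; "wrist_torque": the same for the moment, N m; "width": finger opening in m; "grasp_force": force on a finger pad.
Only numpy, scipy, OpenCV 4.12 (cv2) and the standard library are available. Lean on these libraries where they do the work, as an engineer would, in place of code of your own. Each camera call takes 0.05 s, during which the arm holds its last target. There are 200 camera calls.

TASK

A circuit board has been left lying across the open drawer: lift it off by its heat sink and lay it flat, components up, in the middle of the blue mat. Then lay the silver power-supply module flat, right way up, inside the drawer and slide the drawer fully shut without slamming it. The drawer's false floor may stand at any height, so feel for it: let each thing go only once it rests on what is under it, without dropping it or pressing the module down hard, and leave the bottle, pliers and spool where they are.

Things in the scene. Friction and masses are not known exactly. Their poses are not given: they have to be found in the camera images.
- board: Green circuit board, 110 mm along its x, 200 mm along its y, 4 mm thick, about 0.3 kg. Origin: centre of its underside; z up, component side. A finned aluminium heat sink on its centre, 28 mm along x, 80 mm along y, top 42 mm above the origin, is the place to grip it, across x. Other tall parts (to 30 mm) stand beyond 55 mm from the centre along y. It starts on the rims of the drawer's side walls.
- mat: Blue mat fixed to the bench, 150 mm along its x, 210 mm along its y, 4 mm thick. Origin: centre of its underside. It is on the left or the right of the drawer unit.
- module: Silver box-shaped power-supply module with a green terminal strip at one end, 120 mm along its x, 60 mm along its y, 36 mm high, 0.3 to 0.65 kg. Origin: centre of its underside, z up. It starts flat on the bench, on the other side from the mat.
- unit: Low grey drawer unit fixed to the bench, 280 mm deep along its x, 200 mm wide along its y, 120 mm high. Origin: on the bench, straight below the middle of the front edge of its top. Its front looks along its own -x: the housing runs from x = 0 to 265 mm, and the uncovered part of the open drawer lies in front of it, at negative x.
- drawer (a joint): Opening of the unit's blue-fronted drawer in m: 0 is shut, about 0.18 at the start; it opens along the unit's -x. Drawer 158 mm wide inside; side rims 98 mm above the bench, blue front (15 mm thick) reaches 107 mm. Inside, a flat black false floor covers the whole drawer, pegged at a height that is not measured: its top is anywhere from 27 to 57 mm above the bench.
- drawer_front (a point): Point on the drawer: foot of the inner face of its front wall, at mid width, on its true bottom (22 mm above the bench, under the false floor). It moves with the drawer. From here the inside reaches 235 mm along the unit's +x, of which the first (joint value less 6 mm) are uncovered, and 79 mm along y both ways. Axes parallel to the unit's.
- drawer_handle (a point): Middle of the drawer's steel bar handle: a horizontal bar along the unit's y, 100 mm long, 11 mm thick, 35 mm in front of the drawer front and 82 mm above the bench. Pushing the bar along the unit's +x shuts the drawer.
- flux_bottle: Bystander: amber bottle with a red cap, 48 mm across, 100 mm tall, standing on the bench. Origin: centre of its underside.
- pliers: Bystander: pliers with red grips, about 180 mm long, 18 mm high, lying on the bench. Origin: near the joint of the pliers, on the bench.
- spool: Bystander: grey spool, 52 mm across, 36 mm tall, standing on top of the drawer unit. Origin: centre of its underside.
There are look-alikes about, which are no part of the job. There is more than one size of the board; the job needs the smaller. Leave any pink look-alike of the module alone.

How it is judged:
By the outcome, as a careful person would: the job done as asked, in the order asked, and still so for the second after the job is handed in, with the robot touching nothing.
It also fails if it takes over 72 s, if anything falls off the work surface, if the arm or the gripper's body presses on something with over 40 N, if the wrist force passes 120 N, or if a joint passes its speed limit or range.

## Working session

There is one attempt and no reset: what is moved stays moved. The work goes in short steps, Python scripts to look and compute and a tool call to move; the robot and the scene stay as the last step left them, time stands still between calls to the robot, and variables do not carry over. Pictures are saved under pics/ and viewed, at most 10 in all, crops included, and the job is handed in when it is done.

Besides the shell and the picture viewer there is one more tool, called by a JSON object that holds its "name" and its "arguments". arm_command: Moves the arm, as the interface text tells. Scaled input: -1 to 1 covers 15 cm each way for a shift and pi rad each way for a turn. Its arguments: {"type":"object","properties":{"increments":{"type":"array"},"force":{"type":"number"}},"required":["increments"]}

```bash
ls; mkdir -p pics; python3 - <<'E'
from station import arm,capture,camera_info,silhouettes,spot_point
import cv2,numpy as np
s=arm.read_state();print({k:np.round(v,3).tolist() for k,v in s.items()},arm.grip_point_offset)
for c in ("top","scene"):
    im=capture(c);cv2.imwrite(f"pics/{c}0.png",im)
    i=camera_info(c);print(c,{k:np.round(v,3).tolist() for k,v in i.items()})
    for n in ("board","mat","module","unit","drawer_front","drawer_handle","flux_bottle","pliers","spool"):
        print(c,n,[(round(d["score"],2),np.round(d["position"]).tolist()) for d in spot_point(c,n)])
E
```

```text
pics
{'t': 0.0, 'joint_positions': [1.137, 0.327, -0.194, 1.052, 0.0, 1.437], 'qvel': [0.002, 0.001, -0.001, 0.003, -0.002, 0.001], 'effort': [0.0, -44.34, 26.244, 0.015, -0.0, 0.0], 'ee_pos': [0.162, 0.525, 0.231], 'tool_rot': [0.149, 0.989, -0.001, -0.0], 'force': [-1.01, 0.024, 0.313], 'wrist_torque': [0.008, 0.032, 0.007], 'grasp_force': 0.0, 'width': 0.085} 0.0187
top {'fx': 435.865, 'fy': 435.865, 'cx': 317.135, 'cy': 239.72, 'R': [[-0.028, -1.0, -0.015], [-0.98, 0.03, -0.195], [0.196, 0.009, -0.981]], 't': [0.016, 0.512, 1.025]}
top board [(0.92, [198.0, 326.0]), (0.9, [357.0, 215.0])]
top mat [(0.91, [241.0, 188.0])]
top module [(0.89, [326.0, 464.0]), (0.64, [254.0, 442.0])]
top unit [(0.85, [175.0, 328.0]), (0.49, [181.0, 216.0])]
top drawer_front []
top drawer_handle [(0.81, [262.0, 332.0])]
top flux_bottle [(0.87, [180.0, 216.0])]
top pliers [(0.83, [171.0, 428.0])]
top spool [(0.88, [125.0, 323.0])]
scene {'fx': 576.706, 'fy': 576.706, 'cx': 330.969, 'cy': 243.557, 'R': [[0.392, 0.92, -0.006], [0.674, -0.292, -0.678], [-0.626, 0.262, -0.735]], 't': [-0.182, -0.286, 1.567]}
scene board [(0.79, [164.0, 392.0]), (0.77, [274.0, 344.0])]
scene mat [(0.76, [235.0, 475.0])]
scene module [(0.81, [307.0, 191.0]), (0.7, [248.0, 150.0])]
scene unit [(0.94, [341.0, 363.0]), (0.38, [229.0, 314.0])]
scene drawer_front [(0.62, [264.0, 328.0])]
scene drawer_handle [(0.98, [230.0, 313.0])]
scene flux_bottle [(0.97, [291.0, 489.0])]
scene pliers [(0.92, [393.0, 233.0])]
scene spool [(0.9, [342.0, 393.0])]
```

View pics/top0.png

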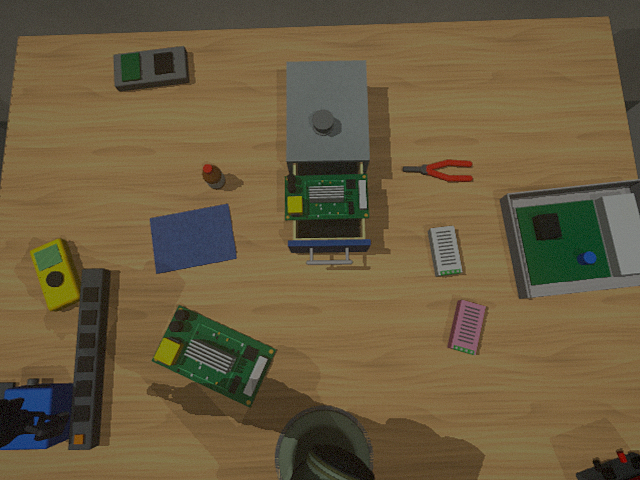

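View pics/scene0.png

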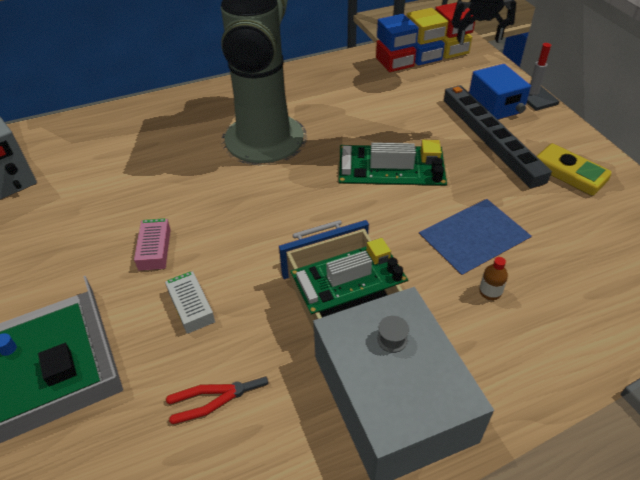

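```bash
cat > h.py <<'E'
from station import arm,capture,camera_info,silhouettes,spot_point
import cv2,numpy as np
from scipy.optimize import minimize
def proj(i,X):
    c=np.asarray(X)@np.array(i["R"]).T+np.array(i["t"]); return np.c_[i["fx"]*c[:,0]/c[:,2]+i["cx"],i["fy"]*c[:,1]/c[:,2]+i["cy"]]
def back(i,rc,z):
    R=np.array(i["R"]);C=-R.T@np.array(i["t"]);d=R.T@[(rc[1]-i["cx"])/i["fx"],(rc[0]-i["cy"])/i["fy"],1]
    return C+d*(z-C[2])/d[2]
def box(p,dims,z0,z1,off=(0,0)):
    x,y,a=p;c,s=np.cos(a),np.sin(a)
    return np.array([[x+c*(u+off[0])-s*(v+off[1]),y+s*(u+off[0])+c*(v+off[1]),z] for u in(-dims[0]/2,dims[0]/2) for v in(-dims[1]/2,dims[1]/2) for z in(z0,z1)])
def fit(obs,p0,dims,z0,z1,off=(0,0)):
    "obs: list of (info,mask); pose of a box by silhouette overlap, returns x,y,yaw and IoU"
    def loss(q):
        p=[q[0]/1e3,q[1]/1e3,q[2]/100];l=0
        for i,m in obs:
            h=np.zeros((1920,2560),np.uint8);P=proj(i,box(p,dims,z0,z1,off))*4+1.5
            cv2.fillConvexPoly(h,cv2.convexHull(np.round(P).astype(np.int32)),1)
            h=cv2.resize(h.astype(np.float32),(640,480),interpolation=cv2.INTER_AREA)
            l+=1-np.minimum(h,m).sum()/np.maximum(h,m).sum()
        return l/len(obs)
    best=min((minimize(loss,[p0[0]*1e3,p0[1]*1e3,a*100],method="Nelder-Mead",options=dict(initial_simplex=np.array([p0[0]*1e3,p0[1]*1e3,a*100])+np.array([[0,0,0],[12,0,0],[0,12,0],[0,0,15]]),maxiter=150)) for a in p0[2]),key=lambda r:r.fun)
    return np.round([best.x[0]/1e3,best.x[1]/1e3,best.x[2]/100],4),round(1-best.fun,3)
def sil(cam,name,rc):
    L=[d for d in silhouettes(cam,name)]
    if not L: return None
    d=min(L,key=lambda d:np.hypot(*(np.array(d["position"])-rc)))
    return d["region"].astype(np.float32)
E
python3 - <<'E'
from h import *
I={c:camera_info(c) for c in("top","scene")}
capture("top");capture("scene")
def tri(a,b):
    # height at which both rays agree
    zs=np.linspace(0,.2,201);e=[np.linalg.norm(back(I["top"],a,z)-back(I["scene"],b,z)) for z in zs];k=int(np.argmin(e));return np.round((back(I["top"],a,zs[k])+back(I["scene"],b,zs[k]))/2,4),round(e[k],4)
print("handle",tri((262,332),(230,313)),"front",)
print("board",tri((198,326),(164,392)),tri((198,326),(274,344)));print("spool",tri((125,323),(342,393)))
for n,t,s,z in (("mat",(241,188),(235,475),.0),("flux_bottle",(180,216),(291,489),0),("pliers",(171,428),(393,233),0),("module",(254,442),(248+55,190),0)):
    print(n,np.round(back(I["top"],t,z),3),np.round(back(I["scene"],s,z),3))
M={}
for n,t,s,d,z0,z1 in (("mat",(241,188),(235,475),(.15,.21),0,.004),("module",(250,445),(302,190),(.12,.06),0,.036)):
    p=back(I["top"],t,0)
    for cams in(("top",),("scene",),("top","scene")):
        obs=[(I[c],sil(c,n,t if c=="top" else s)) for c in cams]
        print(n,cams,fit(obs,[p[0],p[1],(-.5,0,.5)],d,z0,z1))
# heat sink
tot=[]
for c,ctr in(("top",(195,326)),("scene",(268,349))):
    im=cv2.imread(f"pics/{c}0.png");hsv=cv2.cvtColor(im,cv2.COLOR_BGR2HSV)
    m=((hsv[...,1]<60)&(hsv[...,2]>60)).astype(np.uint8);m=cv2.morphologyEx(m,cv2.MORPH_CLOSE,np.ones((5,5)))
    n,l,st,ce=cv2.connectedComponentsWithStats(m);k=1+np.argmin(np.hypot(ce[1:,1]-ctr[0],ce[1:,0]-ctr[1]));print(c,st[k],ce[k])
    tot.append((I[c],(l==k).astype(np.float32)))
p=back(I["top"],(195,326),.12)
for o in(tot[:1],tot[1:],tot):print("sink",fit(o,[p[0],p[1],(-.2,0,.2)],(.028,.08),.102,.140))
for c,ctr in(("top",(198,326)),("scene",(274,344))):
    m=sil(c,"board",ctr);print("board",c,m.sum(),fit([(I[c],m)],[p[0],p[1],(-.2,0,.2)],(.11,.2),.098,.102))
# unit top from grey mask via the top camera
for c,ctr in(("top",(110,327)),("scene",(360,400))):
    m=sil(c,"unit",ctr);cv2.imwrite(f"pics/unit_{c}.png",m*255)
    print("unit",c,m.sum())
E
```

```text
handle (array([ 0.4508, -0.0339,  0.083 ]), np.float64(0.0025)) front
board (array([0.5104, 0.061 , 0.2   ]), np.float64(0.2083)) (array([ 0.6019, -0.0269,  0.102 ]), np.float64(0.0079))
spool (array([ 0.7835, -0.0211,  0.118 ]), np.float64(0.0009))
mat [0.529 0.337 0.   ] [0.537 0.326 0.   ]
flux_bottle [0.693 0.267 0.   ] [0.686 0.264 0.   ]
pliers [ 0.7   -0.298  0.   ] [ 0.701 -0.295  0.   ]
module [ 0.475 -0.316  0.   ] [ 0.469 -0.319  0.   ]Traceback (most recent call last):
  File "<stdin>", line 16, in <module>
  File "h.py", line 22, in fit
    best=min((minimize(loss,[p0[0]*1e3,p0[1]*1e3,a*100],method="Nelder-Mead",options=dict(initial_simplex=np.array([p0[0]*1e3,p0[1]*1e3,a*100])+np.array([[0,0,0],[12,0,0],[0,12,0],[0,0,15]]),maxiter=150)) for a in p0[2]),key=lambda r:r.fun)
  File "h.py", line 22, in <genexpr>
    best=min((minimize(loss,[p0[0]*1e3,p0[1]*1e3,a*100],method="Nelder-Mead",options=dict(initial_simplex=np.array([p0[0]*1e3,p0[1]*1e3,a*100])+np.array([[0,0,0],[12,0,0],[0,12,0],[0,0,15]]),maxiter=150)) for a in p0[2]),key=lambda r:r.fun)
              ~~~~~~~~^^^^^^^^^^^^^^^^^^^^^^^^^^^^^^^^^^^^^^^^^^^^^^^^^^^^^^^^^^^^^^^^^^^^^^^^^^^^^^^^^^^^^^^^^^^^^^^^^^^^^^^^^^^^^^^^^^^^^^^^^^^^^^^^^^^^^^^^^^^^^^^^^^^^^^^^^^^^^^^^^^^^^^^^^^^^^^^^^^^^^^
    res = _minimize_neldermead(fun, x0, args, callback, bounds=bounds,
                               **options)
    fsim[k] = func(sim[k])
              ~~~~^^^^^^^^
    fx = function(np.copy(x), *(wrapper_args + args))
  File "h.py", line 20, in loss
    l+=1-np.minimum(h,m).sum()/np.maximum(h,m).sum()
         ~~~~~~~~~~^^^^^
TypeError: '<=' not supported between instances of 'float' and 'NoneType'
```

```bash
python3 - <<'E'
import re
s=open('h.py').read()
s=s.replace('''    L=[d for d in silhouettes(cam,name)]
    if not L: return None
''','''    for k in range(4):
        L=[d for d in silhouettes(cam,name) if np.hypot(*(np.array(d["position"])-rc))<40]
        if L: break
        capture(cam)
    else: print("none",cam,name); return None
''').replace('def fit(obs,p0,dims,z0,z1,off=(0,0)):\n','def fit(obs,p0,dims,z0,z1,off=(0,0)):\n    obs=[o for o in obs if o[1] is not None]\n    if not obs: return None\n')
open('h.py','w').write(s)
E
python3 - <<'E'
from h import *
I={c:camera_info(c) for c in("top","scene")}
for n,t,s,d,z0,z1 in (("mat",(241,188),(235,475),(.15,.21),0,.004),("module",(250,445),(302,190),(.12,.06),0,.036)):
    p=back(I["top"],t,0)
    O=[(I["top"],sil("top",n,t)),(I["scene"],sil("scene",n,s))]
    for o in(O[:1],O[1:],O): print(n,fit(o,[p[0],p[1],(-.5,0,.5)],d,z0,z1))
tot=[]
for c,ctr in(("top",(195,326)),("scene",(268,349))):
    im=cv2.imread(f"pics/{c}0.png");hsv=cv2.cvtColor(im,cv2.COLOR_BGR2HSV)
    m=((hsv[...,1]<60)&(hsv[...,2]>60)).astype(np.uint8);m=cv2.morphologyEx(m,cv2.MORPH_CLOSE,np.ones((5,5)))
    n,l,st,ce=cv2.connectedComponentsWithStats(m);k=1+np.argmin(np.hypot(ce[1:,1]-ctr[0],ce[1:,0]-ctr[1]));print(c,st[k],ce[k])
    tot.append((I[c],(l==k).astype(np.float32)))
p=back(I["top"],(195,326),.12)
for o in(tot[:1],tot[1:],tot):print("sink",fit(o,[p[0],p[1],(-.2,0,.2)],(.028,.08),.102,.140))
for c,ctr in(("top",(198,326)),("scene",(274,344))):
    m=sil(c,"board",ctr);print("board",c,fit([(I[c],m)],[p[0],p[1],(-.2,0,.2)],(.11,.2),.098,.102))
# blue drawer front (top edge z=.107) and grey unit top edges, top camera
im=cv2.imread("pics/top0.png");hsv=cv2.cvtColor(im,cv2.COLOR_BGR2HSV)
b=((hsv[...,0]>100)&(hsv[...,0]<125)&(hsv[...,1]>100));b[:225]=0;b[270:]=0;b[:,:270]=0;b[:,390:]=0
r,cc=np.nonzero(b);P=np.array([back(I["top"],(u,v),.107)[:2] for u,v in zip(r,cc)])
print("front",cv2.minAreaRect(P.astype(np.float32)),np.polyfit(P[:,1],P[:,0],1))
g=((hsv[...,1]<70)&(hsv[...,2]>60)).astype(np.uint8);n,l,st,ce=cv2.connectedComponentsWithStats(g);k=l[90,310];print(st[k])
m=(l==k).astype(np.uint8);r,cc=np.nonzero(m);P=np.array([back(I["top"],(u,v),.12)[:2] for u,v in zip(r,cc)]);print("unit",cv2.minAreaRect(P.astype(np.float32)))
crop=cv2.resize(im[130:280,250:500],None,fx=3,fy=3,interpolation=cv2.INTER_CUBIC);cv2.imwrite("pics/crop.png",crop)
E
```

```text
mat (array([0.5373, 0.3242, 0.1567]), np.float64(0.977))
mat (array([0.5343, 0.3252, 0.1594]), np.float64(0.977))
mat (array([0.5357, 0.325 , 0.1528]), np.float64(0.97))
module (array([ 0.4813, -0.3181,  0.08  ]), np.float64(0.955))
module (array([ 0.4767, -0.3196,  0.0959]), np.float64(0.96))
module (array([ 0.4795, -0.319 ,  0.0904]), np.float64(0.945))
top [309 180  35  30 555] [326.31711712 193.27387387]
scene [ 327  251   45   35 1069] [348.67352666 267.92422825]
sink (array([ 0.6077, -0.0232, -0.0303]), np.float64(0.865))
sink (array([ 0.6052, -0.0227, -0.0037]), np.float64(0.963))
sink (array([ 0.6069, -0.023 , -0.0074]), np.float64(0.891))
board top (array([ 0.6084, -0.024 , -0.013 ]), np.float64(0.978))
board scene (array([ 0.605 , -0.024 , -0.0012]), np.float64(0.966))
front ((0.49332141876220703, -0.025559306144714355), (0.18916621804237366, 0.013357128016650677), 89.52046203613281) [0.01149851 0.4937848 ]
[ 286   60   84  102 8118]
unit ((0.823207437992096, -0.031903982162475586), (0.20016193389892578, 0.26645979285240173), 89.1832046508789)
```

View pics/crop.png

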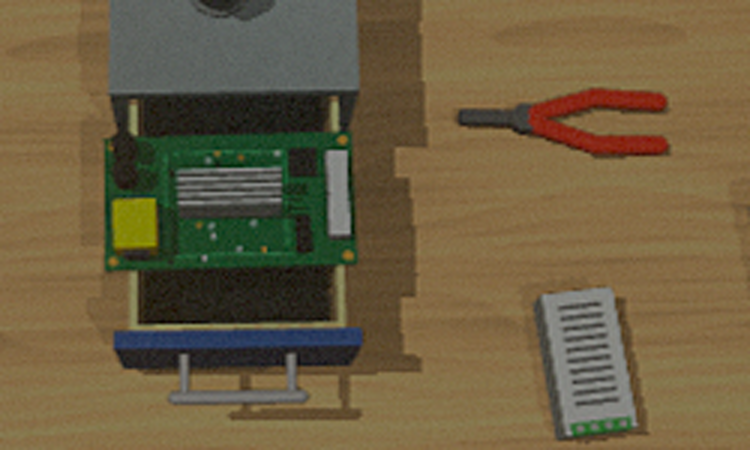

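```bash
cat > p.py <<'E'
import sys
from h import *
from scipy.spatial.transform import Rotation as Ro
def plan(x,y,z,th):
    "scaled increments to a tool-down pose with tool y at world angle th"
    s=arm.read_state();R=Ro.from_quat(s["tool_rot"])
    T=Ro.from_matrix(np.array([[-np.sin(th),np.cos(th),0],[np.cos(th),np.sin(th),0],[0,0,-1]]))
    d=R.inv().apply(np.array([x,y,z])-s["ee_pos"])/.15;r=(R.inv()*T).as_rotvec()/np.pi
    print("t",round(s["t"],2),"at",np.round(s["ee_pos"],4),"thY",round(np.degrees(np.arctan2(*R.apply([0,1,0])[[1,0]])),2),"F",np.round(s["force"],1),"w",round(s["width"],4),"inc",np.round(d,3),np.round(r,4))
if __name__=="__main__": plan(*map(float,sys.argv[1:]))
E
python3 p.py .607 -.0235 .25 -.01
```

```text
t 1.55 at [0.1624 0.5255 0.2313] thY 72.82 F [-0.3 -0.  -0. ] w 0.0856 inc [-3.913 -2.621 -0.125] [0.     0.     0.4077]
```

{"name": "arm_command", "arguments": {"increments": [1,-0.15,-0.1,0,0,0,0.04,1,-0.36,-0.24,0,0,0,0.085,1,-0.57,-0.38,-0.04,0,0,0.13,1,-0.78,-0.52,-0.08,0,0,0.175,1,-0.99,-0.66,-0.12,0,0,0.22]}}

```text
t: 2.05
ee_pos: [0.2757, 0.3859, 0.2496]
tool_rot: [0.478, 0.878, 0.0, 0.0]
force: [0.1, 0.2, 0.2]
width: 0.0851
grasp_force: 0.0
```

```bash
python3 p.py .607 -.0235 .25 -.01
```

```text
t 2.05 at [0.2757 0.3859 0.2496] thY 32.92 F [0.1 0.2 0.2] w 0.0851 inc [-3.491e+00  3.710e-01 -3.000e-03] [ 1.000e-04 -0.000e+00  1.861e-01]
```

{"name": "arm_command", "arguments": {"increments": [1,-0.2,0.02,0,0,0,0.04,1,-0.4,0.04,0,0,0,0.08,1,-0.6,0.06,0,0,0,0.12,1,-0.8,0.08,0,0,0,0.16,1,-1,0.1,0,0,0,0.186]}}

```text
t: 2.55
ee_pos: [0.3705, 0.2687, 0.2495]
tool_rot: [0.71, 0.704, 0.0, 0.0]
force: [0.9, -0.1, 0.8]
width: 0.0853
grasp_force: 0.0
```

```bash
python3 p.py .607 -.0235 .25 -.01
```

```text
t 2.55 at [0.3705 0.2687 0.2495] thY -0.49 F [ 0.9 -0.1  0.8] w 0.0853 inc [-1.935  1.593 -0.003] [ 0.0001 -0.0001  0.0004]
```

{"name": "arm_command", "arguments": {"increments": [1,-0.2,0.16,0,0,0,0,1,-0.4,0.32,0,0,0,0,1,-0.6,0.48,0,0,0,0,1,-0.8,0.64,0,0,0,0,1,-1,0.8,0,0,0,0]}}

```text
t: 3.05
ee_pos: [0.49, 0.1179, 0.2494]
tool_rot: [0.709, 0.705, 0.0, 0.0]
force: [0.8, 0.5, 0.8]
width: 0.0852
grasp_force: 0.0
```

{"name": "arm_command", "arguments": {"increments": [1,-0.2,0.17,0,0,0,0,1,-0.4,0.34,0,0,0,0,1,-0.6,0.5,0,0,0,0,1,-0.8,0.65,0,0,0,0,1,-0.92,0.78,0,0,0,0]}}

```text
t: 3.55
ee_pos: [0.6066, -0.0217, 0.2491]
tool_rot: [0.709, 0.705, -0.0, 0.0]
force: [-1.1, 0.1, -0.2]
width: 0.0852
grasp_force: 0.0
```

```bash
python3 - <<'E'
from h import *
i=camera_info("wrist");im=capture("wrist");cv2.imwrite("pics/w1.png",im)
print({k:np.round(v,3).tolist() for k,v in i.items()},np.round(-np.array(i["R"]).T@i["t"],3))
c=proj(i,[[.607,-.0235,.14]])[0];print(c)
E
python3 p.py .607 -.0235 .25 -.01
```

```text
{'fx': 359.148, 'fy': 359.148, 'cx': 316.825, 'cy': 240.778, 'R': [[1.0, -0.006, 0.001], [-0.006, -0.964, 0.265], [-0.001, -0.265, -0.964]], 't': [-0.605, -0.057, 0.39]} [0.605 0.045 0.392]
[319.23872486 239.50273077]
t 3.6 at [ 0.6092 -0.0241  0.2488] thY -0.49 F [ 2.8 -1.9  1.4] w 0.0853 inc [ 0.004 -0.015 -0.008] [0.0008 0.0007 0.0004]
```

View pics/w1.png

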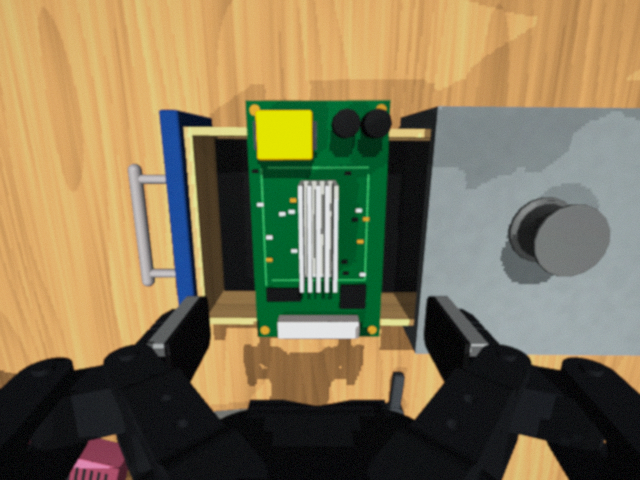

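```bash
python3 - <<'E'
from h import *
i=camera_info("wrist")
f=lambda r,c,z:np.round(back(i,(r,c),z),4)
print("handle ends",f(169,134,.085),f(278,147,.085))
print("front outer top",f(112,163,.107),f(112,184,.107)," housing top corners",f(107,440,.12),f(354,424,.12))
print("wall rims",f(128,190,.098),f(137,190,.098),f(292,215,.098),f(325,215,.098))
print("board corners",f(101,247,.102),f(101,391,.102),f(338,258,.102),f(336,380,.102))
print("sink corners",f(182,300,.14),f(182,338,.14),f(293,299,.14),f(292,338,.14))
E
```

```text
handle ends [0.4556 0.0216 0.085 ] [ 0.4534 -0.0759  0.085 ]
front outer top [0.4942 0.0647 0.107 ] [0.5099 0.0645 0.107 ]  housing top corners [0.6965 0.0654 0.12  ] [ 0.6994 -0.1343  0.12  ]
wall rims [0.5102 0.0534 0.098 ] [0.5095 0.0467 0.098 ] [ 0.518  -0.0846  0.098 ] [ 0.5153 -0.1169  0.098 ]
board corners [0.5564 0.0724 0.102 ] [0.665  0.0715 0.102 ] [ 0.5543 -0.1281  0.102 ] [ 0.6644 -0.1272  0.102 ]
sink corners [0.5968 0.0155 0.14  ] [0.6232 0.0153 0.14  ] [ 0.5943 -0.0678  0.14  ] [ 0.6238 -0.0673  0.14  ]
```

{"name": "arm_command", "arguments": {"increments": [1,0,0,0.25,0,0,0,1,0,0,0.5,0,0,0,1,0,0,0.75,0,0,0,1,0,0,0.9,0,0,0,1,-0.006,-0.006,0.95,0,0,0]}}

```text
t: 4.1
ee_pos: [0.6024, -0.0197, 0.1038]
tool_rot: [0.709, 0.706, -0.001, -0.002]
force: [-0.9, -0.6, 0.1]
width: 0.0854
grasp_force: 0.0
```

{"name": "arm_command", "arguments": {"increments": [0.3,0,0,0,0,0,0,0.2,0,0,0,0,0,0,0.1,0,0,0,0,0,0,0,0,0,0,0,0,0,0,0,0,0,0,0,0], "force": 50}}

```text
t: 4.6
ee_pos: [0.606, -0.0203, 0.1086]
tool_rot: [0.709, 0.706, 0.001, 0.001]
force: [-0.6, 1.1, 5.4]
width: 0.0273
grasp_force: 50.4
```

{"name": "arm_command", "arguments": {"increments": [0,0,0,-0.05,0,0,0,0,0,0,-0.15,0,0,0,0,0,0,-0.3,0,0,0,0,0,0,-0.45,0,0,0,0,0,0,-0.6,0,0,0]}}

```text
t: 5.1
ee_pos: [0.6038, -0.0201, 0.1974]
tool_rot: [0.709, 0.706, -0.001, -0.001]
force: [-0.6, -0.0, -3.7]
width: 0.0273
grasp_force: 49.6
```

```bash
python3 p.py .5357 .325 .2 .155
```

```text
t 5.1 at [ 0.6038 -0.0201  0.1974] thY -0.26 F [-0.6 -0.  -3.7] w 0.0273 inc [ 2.298 -0.464 -0.016] [-0.0005 -0.0001 -0.0508]
```

{"name": "arm_command", "arguments": {"increments": [0,0.06,-0.01,0,0,0,0,0,0.2,-0.04,0,0,0,0,0,0.4,-0.08,0,0,0,-0.01,0,0.6,-0.12,0,0,0,-0.02,0,0.8,-0.16,0,0,0,-0.03]}}

```text
t: 5.6
ee_pos: [0.5795, 0.1015, 0.1951]
tool_rot: [0.674, 0.739, -0.001, -0.001]
force: [0.2, -0.2, -3.4]
width: 0.0275
grasp_force: 49.7
```

```bash
python3 p.py .5357 .325 .2 .155
```

```text
t 5.6 at [0.5795 0.1015 0.1951] thY 5.21 F [ 0.2 -0.2 -3.4] w 0.0275 inc [ 1.511 -0.156 -0.031] [-0.0009 -0.0002 -0.0204]
```

{"name": "arm_command", "arguments": {"increments": [0,0.2,-0.02,0,0,0,-0.004,0,0.4,-0.04,0,0,0,-0.008,0,0.6,-0.06,0,0,0,-0.012,0,0.8,-0.08,0,0,0,-0.016,0,0.98,-0.1,0,0,0,-0.02]}}

```text
t: 6.1
ee_pos: [0.5511, 0.2467, 0.1951]
tool_rot: [0.651, 0.759, -0.001, -0.001]
force: [0.4, -1.0, -3.6]
width: 0.0273
grasp_force: 49.7
```

{"name": "arm_command", "arguments": {"increments": [0,0.16,-0.02,0,0,0,0,0,0.3,-0.04,0,0,0,0,0,0.4,-0.045,0,0,0,0,0,0.48,-0.05,0,0,0,0,0,0.53,-0.056,0,0,0,0]}}

```text
t: 6.6
ee_pos: [0.5321, 0.323, 0.1961]
tool_rot: [0.651, 0.759, -0.0, -0.0]
force: [-0.2, -0.1, -2.7]
width: 0.0275
grasp_force: 49.7
```

```bash
sleep 0; python3 - <<'E'
from h import *
capture("top")  # lets the arm settle a little
capture("top");I={c:camera_info(c) for c in("top","scene","wrist")}
s=arm.read_state();print(np.round(s["ee_pos"],4))
im=capture("wrist");cv2.imwrite("pics/w2.png",im);a=capture("scene");cv2.imwrite("pics/s2.png",a)
e=s["ee_pos"];zb=e[2]-.0086
tc=proj(I["top"],[[e[0],e[1],zb]])[0][::-1];sc=proj(I["scene"],[[e[0],e[1],zb]])[0][::-1]
O=[(I["scene"],sil("scene","board",sc)),(I["wrist"],sil("wrist","board",(240,319)))]
for o in(O[:1],O[1:],O):print("board",fit(o,[e[0],e[1],(.155,)],(.11,.2),zb,zb+.004))
O=[(I["scene"],sil("scene","mat",(235,475)))]
E
python3 p.py .5357 .325 .2 .155
```

```text
[0.5323 0.3228 0.1964]
none wrist board
board (array([0.5331, 0.3175, 0.1522]), np.float64(0.796))
board None
board (array([0.5331, 0.3175, 0.1522]), np.float64(0.796))
t 7.3 at [0.5327 0.3221 0.1968] thY 8.73 F [ 0.7 -0.2 -3.6] w 0.0272 inc [ 0.016  0.023 -0.021] [ 0.     -0.     -0.0009]
```

View pics/w2.png

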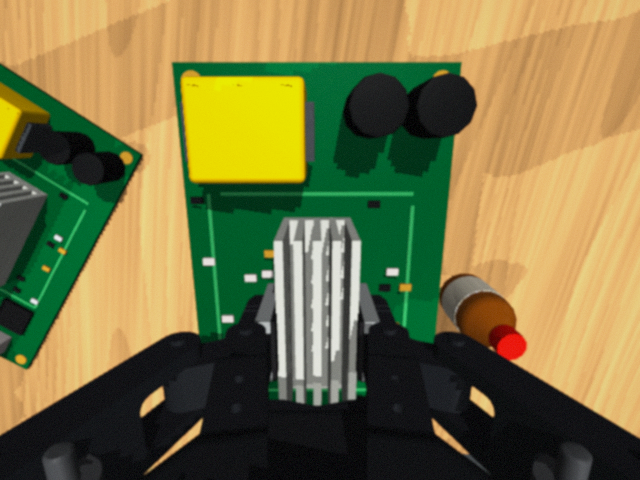

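```bash
python3 - <<'E'
from h import *
i=camera_info("wrist");e=arm.read_state()["ee_pos"];z=e[2]-.0086+.004
a,b=back(i,(63,174),z),back(i,(63,461),z);print(a,b,np.linalg.norm(a-b))
d=(b-a)[:2];u=d/np.linalg.norm(d);v=np.array([-u[1],u[0]]);print("yaw",np.arctan2(u[1],u[0]),"centre",(a+b)[:2]/2-.1*v,"tcp",e)
E
```

```text
[0.464029   0.40788928 0.19224311] [0.57014285 0.42421528 0.19224311] 0.10736240715718093
yaw 0.15265660165263423 centre [0.53229236 0.31721522] tcp [0.53269507 0.32213555 0.19684311]
```

{"name": "arm_command", "arguments": {"increments": [0,0.01,0.01,0.1,0,0,0,0,0.03,0.02,0.35,0,0,0,0,0.046,0.027,0.6,0,0,0,0,0.046,0.027,0.85,0,0,0,0,0.046,0.027,0.98,0,0,0]}}

```text
t: 7.8
ee_pos: [0.5336, 0.3288, 0.0463]
tool_rot: [0.651, 0.759, -0.002, -0.001]
force: [-0.0, -0.3, -2.7]
width: 0.0272
grasp_force: 49.7
```

{"name": "arm_command", "arguments": {"increments": [0,0,0,0.06,0,0,0,0,0,0,0.11,0,0,0,0,0,0,0.15,0,0,0,0,0,0,0.17,0,0,0,0,0,0,0.18,0,0,0]}}

```text
t: 8.3
ee_pos: [0.5362, 0.33, 0.0234]
tool_rot: [0.651, 0.759, 0.001, 0.0]
force: [-0.9, -0.1, -3.1]
width: 0.0274
grasp_force: 49.7
```

```bash
python3 p.py .5388 .3296 .012 .153
```

```text
t 8.3 at [0.5362 0.33   0.0234] thY 8.74 F [-0.9 -0.1 -3.1] w 0.0274 inc [-0.005  0.017  0.076] [ 0.0004 -0.0001 -0.0001]
```

{"name": "arm_command", "arguments": {"increments": [0,0,0,0.012,0,0,0,0,0,0,0.024,0,0,0,0,0,0,0.036,0,0,0,0,0,0,0.048,0,0,0,0,0,0,0.058,0,0,0]}}

```text
t: 8.8
ee_pos: [0.5356, 0.3297, 0.0147]
tool_rot: [0.651, 0.759, 0.0, 0.0]
force: [-5.1, -2.2, 10.6]
width: 0.0272
grasp_force: 51.7
```

{"name": "arm_command", "arguments": {"increments": [0,0,0,0.004,0,0,0,0,0,0,0.007,0,0,0,0,0,0,0.011,0,0,0,0,0,0,0.014,0,0,0,0,0,0,0.014,0,0,0]}}

```text
t: 9.3
ee_pos: [0.5356, 0.3297, 0.0146]
tool_rot: [0.651, 0.759, 0.0, 0.0]
force: [-5.8, -4.2, 15.4]
width: 0.0274
grasp_force: 52.4
```

{"name": "arm_command", "arguments": {"increments": [0,0,0,-0.008,0,0,0,0,0,0,-0.01,0,0,0,0.4,0,0,-0.01,0,0,0,0.7,0,0,-0.01,0,0,0,1,0,0,-0.01,0,0,0]}}

```text
t: 9.8
ee_pos: [0.5359, 0.3298, 0.0133]
tool_rot: [0.651, 0.759, 0.0, 0.0]
force: [-0.1, 0.6, -0.6]
width: 0.0627
grasp_force: 0.0
```

{"name": "arm_command", "arguments": {"increments": [1,0,0,0,0,0,0,1,0,0,-0.05,0,0,0,1,0,0,-0.2,0,0,0,1,0,0,-0.45,0,0,0,1,0,0,-0.7,0,0,0]}}

```text
t: 10.3
ee_pos: [0.5351, 0.3295, 0.1195]
tool_rot: [0.651, 0.759, -0.001, -0.0]
force: [-0.0, 0.6, 0.5]
width: 0.0856
grasp_force: 0.0
```

{"name": "arm_command", "arguments": {"increments": [1,0,0,-0.2,0,0,0,1,-0.15,0,-0.5,0,0,-0.04,1,-0.4,0,-0.7,0,0,-0.08,1,-0.6,0,-0.7,0,0,-0.12,1,-0.9,0,-0.7,0,0,-0.16]}}

```text
t: 10.8
ee_pos: [0.557, 0.1965, 0.2258]
tool_rot: [0.439, 0.899, 0.002, 0.001]
force: [0.1, -0.7, -1.2]
width: 0.0852
grasp_force: 0.0
```

```bash
python3 p.py .4795 -.319 .2 1.661;  python3 - <<'E'
from h import *
I={c:camera_info(c) for c in("top","scene")}
capture("top");a=capture("scene");cv2.imwrite("pics/s3.png",a[150:400,100:600])
O=[(I["scene"],sil("scene","board",(232,475)))]
O.append((I["top"],sil("top","board",(241,188))))
for o in(O[:1],O[1:]):print("board",fit(o,[.5357,.325,(.155,)],(.11,.2),.004,.008))
E
```

```text
t 10.8 at [0.557  0.1965 0.2258] thY 37.98 F [ 0.1 -0.7 -1.2] w 0.0852 inc [-2.391 -2.523  0.165] [ 0.001   0.001  -0.3177]
board (array([0.5331, 0.3277, 0.1507]), np.float64(0.935))
board (array([0.5399, 0.3183, 0.1065]), np.float64(0.372))
```

View pics/s3.png

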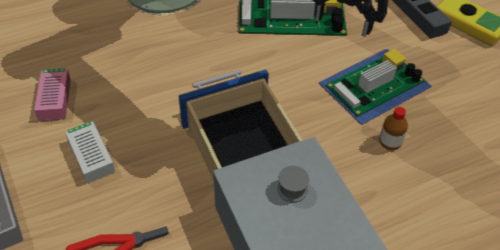

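{"name": "arm_command", "arguments": {"increments": [1,-0.16,-0.17,0,0,0,-0.04,1,-0.36,-0.38,0,0,0,-0.08,1,-0.56,-0.59,0,0,0,-0.12,1,-0.76,-0.8,0,0,0,-0.16,1,-0.95,-1,0,0,0,-0.2]}}

```text
t: 11.6
ee_pos: [0.5237, -0.0082, 0.2235]
tool_rot: [0.14, 0.99, 0.0, 0.0]
force: [-0.3, -0.1, -1.7]
width: 0.0853
grasp_force: 0.0
```

```bash
python3 p.py .4795 -.319 .2 1.661
```

```text
t 11.6 at [ 0.5237 -0.0082  0.2235] thY 73.96 F [-0.3 -0.1 -1.7] w 0.0853 inc [-0.289 -2.073  0.156] [ 0.      0.     -0.1179]
```

{"name": "arm_command", "arguments": {"increments": [1,-0.03,-0.2,0.02,0,0,-0.03,1,-0.06,-0.4,0.04,0,0,-0.06,1,-0.09,-0.6,0.06,0,0,-0.09,1,-0.12,-0.8,0.08,0,0,-0.118,1,-0.14,-1,0.08,0,0,-0.118]}}

```text
t: 12.1
ee_pos: [0.5018, -0.1577, 0.2111]
tool_rot: [-0.043, 0.999, 0.0, -0.0]
force: [0.4, 0.2, 0.6]
width: 0.0853
grasp_force: 0.0
```

```bash
python3 p.py .4795 -.319 .2 1.661
```

```text
t 12.1 at [ 0.5018 -0.1577  0.2111] thY 94.97 F [0.4 0.2 0.6] w 0.0853 inc [ 0.242 -1.058  0.073] [ 0.0002 -0.0001 -0.0011]
```

{"name": "arm_command", "arguments": {"increments": [1,0.05,-0.2,0,0,0,0,1,0.1,-0.45,0,0,0,0,1,0.15,-0.7,0,0,0,0,1,0.2,-0.9,0,0,0,0,1,0.22,-1,0,0,0,0]}}

```text
t: 12.6
ee_pos: [0.4817, -0.3114, 0.2113]
tool_rot: [-0.041, 0.999, -0.0, 0.0]
force: [0.2, 0.6, -1.2]
width: 0.0852
grasp_force: 0.0
```

```bash
python3 - <<'E'
from h import *
capture("top");capture("top");I={c:camera_info(c) for c in("top","scene","wrist")}
s=arm.read_state();im=capture("wrist");cv2.imwrite("pics/w3.png",im)
tc=proj(I["wrist"],[[.4795,-.319,.036]])[0][::-1];print(tc,s["ee_pos"])
m=sil("wrist","module",tc)
if m is not None: print(fit([(I["wrist"],m)],[.4795,-.319,(.09,)],(.12,.06),0,.036))
E
python3 p.py .4795 -.319 .2 1.661
```

```text
[217.47950375 308.48084825] [ 0.48167757 -0.31086081  0.21117128]
(array([ 0.4792, -0.3217,  0.0838]), np.float64(0.984))
t 12.9 at [ 0.4816 -0.3084  0.2114] thY 94.9 F [ 0.5 -0.1 -0.7] w 0.0853 inc [ 0.02  -0.069  0.076] [ 0.0003 -0.0001 -0.0015]
```

View pics/w3.png

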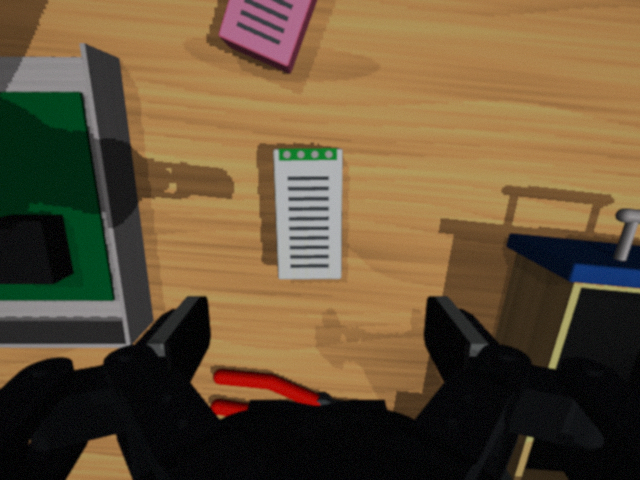

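{"name": "arm_command", "arguments": {"increments": [1,0.022,-0.068,0.15,0,0,0,1,0.022,-0.068,0.4,0,0,0,1,0.022,-0.068,0.65,0,0,0,1,0.022,-0.068,0.85,0,0,0,1,0.022,-0.068,0.96,0,0,0]}}

```text
t: 13.4
ee_pos: [0.4779, -0.3178, 0.065]
tool_rot: [-0.043, 0.999, 0.001, -0.001]
force: [-0.3, -0.0, 0.4]
width: 0.0853
grasp_force: 0.0
```

```bash
python3 p.py .4793 -.321 .0015 1.656
```

```text
t 13.4 at [ 0.4779 -0.3178  0.065 ] thY 94.9 F [-0.3 -0.   0.4] w 0.0853 inc [-0.008 -0.023  0.423] [ 0.0009 -0.0008  0.0001]
```

{"name": "arm_command", "arguments": {"increments": [1,0,-0.015,0.12,0,0,0,1,0,-0.015,0.24,0,0,0,1,0,-0.015,0.34,0,0,0,1,0,-0.015,0.4,0,0,0,1,0,-0.015,0.42,0,0,0]}}

```text
t: 13.9
ee_pos: [0.4789, -0.3215, 0.0038]
tool_rot: [-0.042, 0.999, 0.001, -0.001]
force: [-0.3, 0.0, 1.0]
width: 0.0856
grasp_force: 0.0
```

{"name": "arm_command", "arguments": {"increments": [0.8,0,0,0,0,0,0,0.6,0,0,0,0,0,0,0.5,0,0,0,0,0,0,0.4,0,0,0,0,0,0,0.3,0,0,0,0,0,0], "force": 50}}

```text
t: 14.4
ee_pos: [0.4796, -0.3228, 0.0054]
tool_rot: [-0.042, 0.999, -0.0, 0.001]
force: [-0.5, 2.7, 6.4]
width: 0.0597
grasp_force: 56.3
```

{"name": "arm_command", "arguments": {"increments": [0.2,0,0,-0.03,0,0,0,0.2,0,0,-0.12,0,0,0,0.2,0,0,-0.3,0,0,0,0.2,0,0,-0.5,0,0,0,0.2,0,0,-0.72,0,0,0], "force": 60}}

```text
t: 14.9
ee_pos: [0.4783, -0.3226, 0.1137]
tool_rot: [-0.042, 0.999, 0.0, -0.001]
force: [-0.3, 0.0, -3.6]
width: 0.0592
grasp_force: 65.4
```

{"name": "arm_command", "arguments": {"increments": [0.2,0,0,-0.2,0,0,0,0.2,0,0,-0.38,0,0,0,0.2,0,0,-0.5,0,0,0,0.2,0,0,-0.58,0,0,0,0.2,0,0,-0.6,0,0,0]}}

```text
t: 15.4
ee_pos: [0.4794, -0.3234, 0.2042]
tool_rot: [-0.042, 0.999, -0.001, 0.001]
force: [0.1, -0.2, -3.2]
width: 0.0588
grasp_force: 65.5
```

```bash
python3 p.py .6 -.031 .2 1.558
```

```text
t 15.4 at [ 0.4794 -0.3234  0.2042] thY 94.77 F [ 0.1 -0.2 -3.2] w 0.0588 inc [-0.963  1.875  0.026] [-0.0006  0.0005  0.0306]
```

{"name": "arm_command", "arguments": {"increments": [0.2,-0.06,0.12,0,0,0,0,0.2,-0.16,0.32,0,0,0,0.01,0.2,-0.28,0.55,0,0,0,0.02,0.2,-0.4,0.78,0,0,0,0.03,0.2,-0.51,1,0,0,0,0.031]}}

```text
t: 15.9
ee_pos: [0.5424, -0.1653, 0.2013]
tool_rot: [0.007, 1.0, 0.0, -0.001]
force: [0.2, 0.3, -3.7]
width: 0.0589
grasp_force: 65.6
```

```bash
python3 p.py .602 -.031 .2 1.558
```

```text
t 15.9 at [ 0.5424 -0.1653  0.2013] thY 89.15 F [ 0.2  0.3 -3.7] w 0.0589 inc [-0.384  0.901  0.008] [ 0.0003 -0.0006 -0.0006]
```

{"name": "arm_command", "arguments": {"increments": [0.2,-0.09,0.22,0,0,0,0,0.2,-0.19,0.44,0,0,0,0,0.2,-0.28,0.65,0,0,0,0,0.2,-0.34,0.8,0,0,0,0,0.2,-0.38,0.89,0,0,0,0]}}

```text
t: 16.4
ee_pos: [0.6013, -0.0322, 0.2012]
tool_rot: [0.006, 1.0, 0.0, -0.001]
force: [-0.5, -0.3, -2.9]
width: 0.0588
grasp_force: 65.6
```

```bash
python3 - <<'E'
from h import *
capture("top");I={c:camera_info(c) for c in("top","scene","wrist")}
s=arm.read_state();a=capture("scene");im=capture("wrist")
w=cv2.resize(im,(480,360));cv2.imwrite("pics/w4.png",np.vstack([w,a[170:370,120:600]]))
e=s["ee_pos"];print(e)
m=sil("scene","module",proj(I["scene"],[[e[0],e[1],e[2]+.015]])[0][::-1])
for dz in(-.006,-.003,0): 
  if m is not None: print(dz,fit([(I["scene"],m)],[e[0],e[1],(-.013,)],(.12,.06),e[2]+dz,e[2]+dz+.036))
E
python3 p.py .602 -.031 .2 1.558
```

```text
[ 0.60208016 -0.03094142  0.20135723]
-0.006 (array([ 0.6028, -0.0306, -0.0416]), np.float64(0.737))
-0.003 (array([ 0.605 , -0.0313, -0.0516]), np.float64(0.735))
0 (array([ 0.6073, -0.033 , -0.0438]), np.float64(0.731))
t 16.6 at [ 0.601  -0.0347  0.2018] thY 89.2 F [ 0.6 -0.2 -3.4] w 0.0591 inc [-0.006  0.025  0.012] [-0.0002 -0.0005 -0.0004]
```

View pics/w4.png

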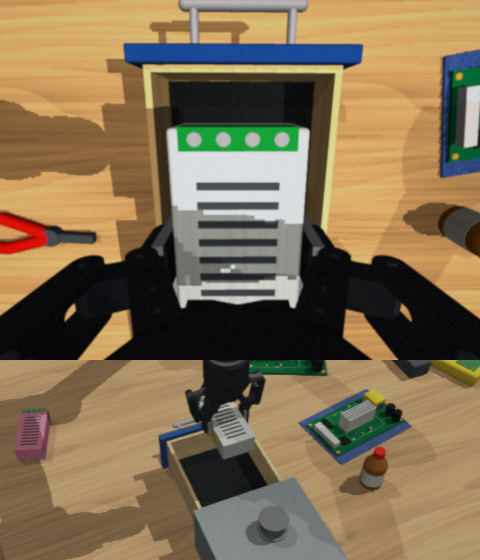

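{"name": "arm_command", "arguments": {"increments": [0.2,0,0.01,0.1,0,0,0,0.2,0,0.01,0.3,0,0,0,0.2,0,0.01,0.52,0,0,0,0.2,0,0.01,0.72,0,0,0,0.2,0,0.01,0.84,0,0,0]}}

```text
t: 17.1
ee_pos: [0.5995, -0.0342, 0.0739]
tool_rot: [0.008, 1.0, -0.0, -0.002]
force: [-0.8, 0.8, -2.9]
width: 0.0593
grasp_force: 65.7
```

{"name": "arm_command", "arguments": {"increments": [0.2,0,0,0.015,0,0,0,0.2,0,0,0.025,0,0,0,0.2,0,0,0.033,0,0,0,0.2,0,0,0.04,0,0,0,0.2,0,0,0.04,0,0,0]}}

```text
t: 17.6
ee_pos: [0.6023, -0.033, 0.0714]
tool_rot: [0.007, 1.0, -0.0, 0.001]
force: [0.3, -0.4, -3.0]
width: 0.059
grasp_force: 65.6
```

{"name": "arm_command", "arguments": {"increments": [0.2,0,0,0.008,0,0,0,0.2,0,0,0.016,0,0,0,0.2,0,0,0.024,0,0,0,0.2,0,0,0.03,0,0,0,0.2,0,0,0.033,0,0,0]}}

```text
t: 18.1
ee_pos: [0.6015, -0.0327, 0.0653]
tool_rot: [0.007, 1.0, 0.0, -0.0]
force: [1.2, 0.1, -3.9]
width: 0.0587
grasp_force: 65.6
```

{"name": "arm_command", "arguments": {"increments": [0.2,0,0,0.006,0,0,0,0.2,0,0,0.012,0,0,0,0.2,0,0,0.018,0,0,0,0.2,0,0,0.022,0,0,0,0.2,0,0,0.022,0,0,0]}}

```text
t: 18.6
ee_pos: [0.6015, -0.0328, 0.0621]
tool_rot: [0.007, 1.0, -0.0, -0.0]
force: [-0.0, 0.1, -3.4]
width: 0.0588
grasp_force: 65.6
```

{"name": "arm_command", "arguments": {"increments": [0.2,0,0,0.006,0,0,0,0.2,0,0,0.012,0,0,0,0.2,0,0,0.018,0,0,0,0.2,0,0,0.024,0,0,0,0.2,0,0,0.024,0,0,0]}}

```text
t: 19.1
ee_pos: [0.6015, -0.0327, 0.0584]
tool_rot: [0.007, 1.0, 0.0, -0.0]
force: [-0.4, 0.8, -3.8]
width: 0.0589
grasp_force: 65.6
```

{"name": "arm_command", "arguments": {"increments": [0.2,0,0,0.006,0,0,0,0.2,0,0,0.012,0,0,0,0.2,0,0,0.018,0,0,0,0.2,0,0,0.024,0,0,0,0.2,0,0,0.024,0,0,0]}}

```text
t: 19.6
ee_pos: [0.6015, -0.0327, 0.0549]
tool_rot: [0.007, 1.0, 0.0, -0.0]
force: [-0.3, -0.7, -2.8]
width: 0.0592
grasp_force: 65.6
```

{"name": "arm_command", "arguments": {"increments": [0.2,0,0,0.006,0,0,0,0.2,0,0,0.012,0,0,0,0.2,0,0,0.018,0,0,0,0.2,0,0,0.024,0,0,0,0.2,0,0,0.024,0,0,0]}}

```text
t: 20.1
ee_pos: [0.6015, -0.0327, 0.0512]
tool_rot: [0.007, 1.0, 0.0, -0.0]
force: [0.4, 0.2, -3.8]
width: 0.0593
grasp_force: 65.6
```

{"name": "arm_command", "arguments": {"increments": [0.2,0,0,0.006,0,0,0,0.2,0,0,0.012,0,0,0,0.2,0,0,0.018,0,0,0,0.2,0,0,0.024,0,0,0,0.2,0,0,0.024,0,0,0]}}

```text
t: 20.6
ee_pos: [0.6015, -0.0327, 0.0476]
tool_rot: [0.007, 1.0, 0.0, -0.0]
force: [-0.8, 0.3, -3.0]
width: 0.0588
grasp_force: 65.6
```

{"name": "arm_command", "arguments": {"increments": [0.2,0,0,0.006,0,0,0,0.2,0,0,0.012,0,0,0,0.2,0,0,0.018,0,0,0,0.2,0,0,0.024,0,0,0,0.2,0,0,0.024,0,0,0]}}

```text
t: 21.1
ee_pos: [0.604, -0.0328, 0.0467]
tool_rot: [0.007, 1.0, 0.0, 0.003]
force: [0.2, -0.2, 9.9]
width: 0.0589
grasp_force: 67.2
```

{"name": "arm_command", "arguments": {"increments": [0.2,0,0,-0.006,0,0,0,0.2,0,0,-0.01,0,0,0,0.2,0,0,-0.01,0,0,0,0.72,0,0,-0.01,0,0,0,0.78,0,0,-0.01,0,0,0]}}

```text
t: 21.6
ee_pos: [0.601, -0.0328, 0.0453]
tool_rot: [0.007, 1.0, -0.0, -0.001]
force: [0.5, 0.2, -0.4]
width: 0.0667
grasp_force: 0.0
```

{"name": "arm_command", "arguments": {"increments": [0.85,0,0,0,0,0,0,0.9,0,0,0,0,0,0,0.95,0,0,0,0,0,0,1,0,0,0,0,0,0,1,0,0,-0.01,0,0,0]}}

```text
t: 22.1
ee_pos: [0.6014, -0.0327, 0.047]
tool_rot: [0.007, 1.0, 0.0, -0.0]
force: [-0.2, -0.8, -1.2]
width: 0.0852
grasp_force: 0.0
```

{"name": "arm_command", "arguments": {"increments": [1,0,0,-0.06,0,0,0,1,0,0,-0.2,0,0,0,1,0,0,-0.45,0,0,0,1,0,0,-0.72,0,0,0,1,0,0,-0.95,0,0,0]}}

```text
t: 22.6
ee_pos: [0.6019, -0.0328, 0.1926]
tool_rot: [0.007, 1.0, -0.0, 0.001]
force: [0.3, -1.0, -0.6]
width: 0.0854
grasp_force: 0.0
```

{"name": "arm_command", "arguments": {"increments": [0.8,0.15,0,-0.05,0,0,0,0.6,0.35,0,-0.05,0,0,0,0.4,0.55,0,-0.05,0,0,0,0.2,0.8,0.01,-0.05,0,0,0,0,1,0.02,-0.05,0,0,0]}}

```text
t: 23.1
ee_pos: [0.4498, -0.0275, 0.1978]
tool_rot: [0.007, 1.0, -0.0, 0.0]
force: [0.5, -0.5, 0.5]
width: 0.0125
grasp_force: 0.0
```

```bash
python3 - <<'E'
from h import *
capture("top");I={c:camera_info(c) for c in("top","scene","wrist")}
s=arm.read_state();a=capture("scene");t=capture("top");im=capture("wrist")
cv2.imwrite("pics/s5.png",np.hstack([cv2.resize(im,(400,300)),a[170:470,200:600]]))
e=s["ee_pos"];print(e)
for c in("top","scene"):
  for n in ("drawer_handle","drawer_front","module"):
    print(c,n,[(round(d["score"],2),np.round(d["position"],1).tolist()) for d in spot_point(c,n)])
m=sil("scene","module",proj(I["scene"],[[.601,-.033,.06]])[0][::-1])
if m is not None: print(fit([(I["scene"],m)],[.601,-.033,(-.013,)],(.12,.06),.042,.078))
E
python3 p.py .41 -.0285 .069 1.558
```

```text
[ 0.44469095 -0.02647408  0.19721446]
top drawer_handle []
top drawer_front [(0.75, [181.5, 213.0])]
top module [(0.56, [325.0, 465.1])]
scene drawer_handle [(0.91, [228.0, 313.5])]
scene drawer_front [(0.82, [264.9, 327.4])]
scene module [(0.94, [293.4, 341.1]), (0.59, [249.0, 153.8]), (0.54, [337.9, 393.5])]
(array([ 0.5903, -0.0326, -0.0546]), np.float64(0.79))
t 23.65 at [ 0.4522 -0.0277  0.1971] thY 89.21 F [-0.4 -0.1 -0.9] w -0.0002 inc [ 0.281 -0.009  0.854] [ 0.     -0.     -0.0003]
```

View pics/s5.png

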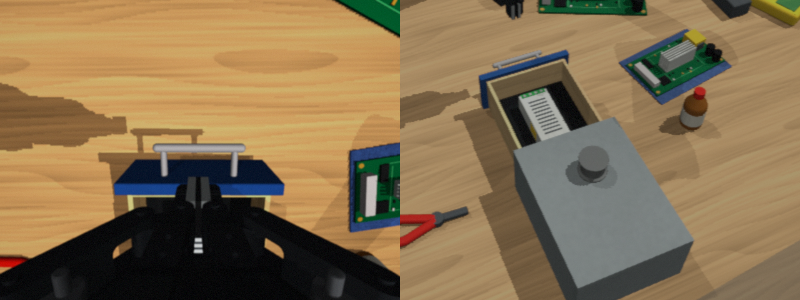

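{"name": "arm_command", "arguments": {"increments": [0,0.1,0,0,0,0,0,0,0.2,0,0,0,0,0,0,0.32,0,0.1,0,0,0,0,0.32,0,0.25,0,0,0,0,0.32,0,0.42,0,0,0]}}

```text
t: 24.15
ee_pos: [0.4043, -0.0272, 0.1341]
tool_rot: [0.007, 1.0, -0.0, 0.001]
force: [0.6, 0.3, 0.2]
width: -0.0002
grasp_force: 0.0
```

{"name": "arm_command", "arguments": {"increments": [0,0,0,0.15,0,0,0,0,0,0,0.28,0,0,0,0,0,0,0.38,0,0,0,0,0,0,0.43,0,0,0,0,0,0,0.43,0,0,0]}}

```text
t: 24.65
ee_pos: [0.4031, -0.0269, 0.0689]
tool_rot: [0.007, 1.0, 0.0, -0.001]
force: [-0.3, -0.6, -0.3]
width: 0.0002
grasp_force: 0.0
```

```bash
python3 p.py .44 -.0285 .069 1.558
```

```text
t 24.65 at [ 0.4031 -0.0269  0.0689] thY 89.2 F [-0.3 -0.6 -0.3] w 0.0002 inc [-0.246 -0.008 -0.001] [ 0.0002 -0.0006 -0.0004]
```

{"name": "arm_command", "arguments": {"increments": [0,-0.05,0,0,0,0,0,0,-0.1,0,0,0,0,0,0,-0.15,0,0,0,0,0,0,-0.18,0,0,0,0,0,0,-0.21,0,0,0,0,0]}}

```text
t: 25.15
ee_pos: [0.4357, -0.0275, 0.0699]
tool_rot: [0.007, 1.0, -0.0, 0.0]
force: [-1.0, -0.0, 0.3]
width: -0.0
grasp_force: 0.3
```

{"name": "arm_command", "arguments": {"increments": [0,-0.03,0,0,0,0,0,0,-0.06,0,0,0,0,0,0,-0.1,0,0,0,0,0,0,-0.14,0,0,0,0,0,0,-0.18,0,0,0,0,0]}}

```text
t: 25.65
ee_pos: [0.4625, -0.0278, 0.0696]
tool_rot: [0.007, 1.0, 0.0, -0.0]
force: [-1.8, -0.5, 0.3]
width: -0.0002
grasp_force: 0.6
```

{"name": "arm_command", "arguments": {"increments": [0,-0.05,0,0,0,0,0,0,-0.1,0,0,0,0,0,0,-0.15,0,0,0,0,0,0,-0.2,0,0,0,0,0,0,-0.25,0,0,0,0,0]}}

```text
t: 26.15
ee_pos: [0.5003, -0.0284, 0.0697]
tool_rot: [0.007, 1.0, -0.0, -0.0]
force: [-0.9, -0.4, 0.6]
width: 0.0002
grasp_force: 0.6
```

{"name": "arm_command", "arguments": {"increments": [0,-0.05,0,0,0,0,0,0,-0.1,0,0,0,0,0,0,-0.15,0,0,0,0,0,0,-0.2,0,0,0,0,0,0,-0.25,0,0,0,0,0]}}

```text
t: 26.65
ee_pos: [0.5378, -0.0289, 0.0697]
tool_rot: [0.007, 1.0, -0.0, -0.0]
force: [-1.2, -1.1, -0.6]
width: 0.0
grasp_force: 0.6
```

```bash
python3 - <<'E'
from h import *
capture("top");capture("scene")
print(arm.read_state()["ee_pos"])
I={c:camera_info(c) for c in("top","scene")}
for c in("top","scene"):
  for d in spot_point(c,"drawer_handle")[:2]: print(c,round(d["score"],2),back(I[c],d["position"],.082))
E
```

```text
[ 0.539005   -0.02890086  0.06998572]
scene 0.84 [ 0.55140784 -0.03759739  0.082     ]
scene 0.41 [0.59442528 0.27495438 0.082     ]
```

{"name": "arm_command", "arguments": {"increments": [0,-0.05,0,0,0,0,0,0,-0.1,0,0,0,0,0,0,-0.15,0,0,0,0,0,0,-0.2,0,0,0,0,0,0,-0.25,0,0,0,0,0]}}

```text
t: 27.35
ee_pos: [0.5754, -0.0292, 0.0697]
tool_rot: [0.007, 1.0, 0.0, -0.0]
force: [-0.9, 0.8, 0.4]
width: 0.0005
grasp_force: 0.6
```

{"name": "arm_command", "arguments": {"increments": [0,-0.04,0,0,0,0,0,0,-0.07,0,0,0,0,0,0,-0.1,0,0,0,0,0,0,-0.12,0,0,0,0,0,0,-0.14,0,0,0,0,0]}}

```text
t: 27.85
ee_pos: [0.5958, -0.0298, 0.0698]
tool_rot: [0.007, 1.0, -0.0, -0.0]
force: [-1.7, 1.0, -0.2]
width: 0.0
grasp_force: 0.6
```

{"name": "arm_command", "arguments": {"increments": [0,-0.015,0,0,0,0,0,0,-0.03,0,0,0,0,0,0,-0.045,0,0,0,0,0,0,-0.06,0,0,0,0,0,0,-0.075,0,0,0,0,0]}}

```text
t: 28.35
ee_pos: [0.6071, -0.0299, 0.0698]
tool_rot: [0.007, 1.0, -0.0, 0.0]
force: [-1.7, -1.0, 0.8]
width: -0.0003
grasp_force: 0.5
```

{"name": "arm_command", "arguments": {"increments": [0,-0.014,0,0,0,0,0,0,-0.028,0,0,0,0,0,0,-0.042,0,0,0,0,0,0,-0.054,0,0,0,0,0,0,-0.066,0,0,0,0,0]}}

```text
t: 28.85
ee_pos: [0.617, -0.0301, 0.0698]
tool_rot: [0.007, 1.0, -0.0, 0.0]
force: [-1.3, 0.0, 0.4]
width: 0.0001
grasp_force: 0.5
```

{"name": "arm_command", "arguments": {"increments": [0,-0.01,0,0,0,0,0,0,-0.02,0,0,0,0,0,0,-0.03,0,0,0,0,0,0,-0.038,0,0,0,0,0,0,-0.04,0,0,0,0,0]}}

```text
t: 29.35
ee_pos: [0.623, -0.03, 0.0697]
tool_rot: [0.007, 1.0, 0.0, 0.0]
force: [0.3, -0.4, 0.3]
width: 0.0002
grasp_force: 0.5
```

{"name": "arm_command", "arguments": {"increments": [0,-0.01,0,0,0,0,0,0,-0.02,0,0,0,0,0,0,-0.03,0,0,0,0,0,0,-0.035,0,0,0,0,0,0,-0.04,0,0,0,0,0]}}

```text
t: 29.85
ee_pos: [0.6253, -0.03, 0.0695]
tool_rot: [0.007, 1.0, -0.0, -0.003]
force: [-11.9, -0.3, 9.2]
width: -0.0003
grasp_force: 6.1
```

{"name": "arm_command", "arguments": {"increments": [0,-0.005,0,0,0,0,0,0,-0.01,0,0,0,0,0,0,-0.01,0,0,0,0,0,0,-0.01,0,0,0,0,0,0,-0.01,0,0,0,0,0]}}

```text
t: 30.35
ee_pos: [0.6254, -0.03, 0.0695]
tool_rot: [0.007, 1.0, -0.0, -0.005]
force: [-14.4, -1.0, 11.2]
width: 0.0
grasp_force: 7.3
```

{"name": "arm_command", "arguments": {"increments": [0,0.04,0,0,0,0,0,0,0.1,0,0,0,0,0,0,0.3,0,0,0,0,0,0,0.55,0,0,0,0,0,0,0.85,0,-0.1,0,0,0]}}

```text
t: 30.85
ee_pos: [0.5015, -0.0281, 0.0835]
tool_rot: [0.007, 1.0, 0.0, -0.0]
force: [-0.2, -0.4, 0.7]
width: 0.0001
grasp_force: 0.0
```

{"name": "arm_command", "arguments": {"increments": [0,0.2,0,-0.1,0,0,0,0,0.3,0,-0.3,0,0,0,0,0.4,0,-0.5,0,0,0,0,0.45,0,-0.7,0,0,0,0,0.45,0,-0.8,0,0,0]}}

```text
t: 31.35
ee_pos: [0.4356, -0.0275, 0.2074]
tool_rot: [0.007, 1.0, -0.0, 0.002]
force: [0.4, -0.3, -0.1]
width: 0.0001
grasp_force: 0.0
```

```bash
python3 - <<'E'
from h import *
t=capture("top");a=capture("scene");cv2.imwrite("pics/s6.png",np.hstack([t[40:300,110:510],a[170:430,200:600]]))
I={c:camera_info(c) for c in("top","scene")}
for c in("top","scene"):
  for d in spot_point(c,"drawer_handle")[:1]: print(c,round(d["score"],2),back(I[c],d["position"],.082))
for n,tp,sc,dm,z in(("board",(241,188),(232,475),(.11,.2),.004),):
  for c,p in(("top",tp),("scene",sc)):
    print(n,c,fit([(I[c],sil(c,n,p))],[.5357,.325,(.155,)],dm,z,z+.004))
print(arm.read_state()["t"],arm.read_state()["ee_pos"])
E
```

```text
top 0.57 [0.65792367 0.25023013 0.082     ]
scene 0.66 [ 0.63225519 -0.03276293  0.082     ]
board top (array([0.5365, 0.3259, 0.1479]), np.float64(0.974))
board scene (array([0.5338, 0.3276, 0.1542]), np.float64(0.928))
31.65 [ 0.4347836  -0.02725775  0.20357615]
```

View pics/s6.png

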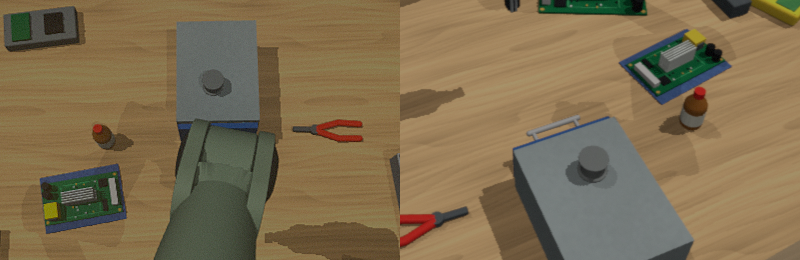

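The drawer is shut, with its blue front flush against the housing at about (545,130). The board lies centred on the mat at about (85,198), and the bottle, pliers and spool have not moved. I'm handing in.

```bash
python3 -c "
from station import arm
print(arm.hand_in())"
```

```text
the job is handed in; nothing more can be done
None
```

The job is handed in at about 32 s: the smaller board lies flat within about 3 mm of the mat's centre, the silver module was set down at felt contact (about 13 N) on the drawer floor, the drawer was pushed slowly to its stop, and the bottle, pliers and spool look unmoved in the last pictures.

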